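# Park the air scribe in its spring clips with the tip in the guard

### The job

Work with the air scribe is over: park it in the clip stand. Lift it off the bench, press it down into both spring clips, nose toward the tip guard but still short of it, until the clips snap round the barrel; then slide it gently forward along the clips until its shoulder has pushed the guard's sprung cup back to its firm stop, so that the brittle tip is covered, and let go. Do not force the clips or ram the guard, and leave the two vials and the fossil lump alone.

Things in the scene. Friction and masses are not known exactly. Their poses are not given: they have to be found in the camera images.
- air_scribe: steel engraving pen (about 0.14 kg) lying on the bench. Along its own y: smooth round barrel 16 mm thick and 160 mm long (y -80 to +80 mm), dark grooves near its front; ahead (+y) a thin nose with a brittle tip, 18 mm long in all; behind (-y) a hexagon 12 mm long, 16 mm across flats, and a 20 mm brass nipple. Origin: half-way along the barrel, on its surface; its axis lies 8 mm from it along own z
- scribe_shoulder (a point): point on the barrel's axis at its front end: centre of the flat shoulder round the nose, which is 8 mm thick. Own y points to the tip. With it 43 to 51 mm before the mouth of the guard's housing, the nose clears the cup wherever that stands and both clips are under the barrel
- scribe_tail (a point): point on the barrel's axis at its rear end, 160 mm behind the shoulder
- clip_stand: stand fixed to the bench: grey rail 50 mm wide, 8 mm thick, y -95 to +155 mm, two spring clips at y = -46 and +46 mm, tip guard at the +y end. Origin: on the bench, midway between the clips; y along the parked scribe toward the guard, z up. Between the clips 78 mm are free above the rail to hold the barrel there; pressed midway both clips snap, pressed off the middle one may stay open
- seat_front (a point): centre of the seat of the clip nearer the guard, 42 mm above the bench, where the axis of a seated barrel passes. Each clip is 14 mm wide along y and has two springy steel fingers: flared lips, 24 mm apart and 55 mm above the bench, lead to a neck 12.6 mm wide, 47 mm above the bench; below it the barrel rests on a rigid seat
- seat_rear (a point): the same of the other clip, 92 mm farther from the guard. Pressed down, the barrel meets the necks with its axis 10 mm above the seat; both clips together resist with 10 to 15 N until it is 4 mm above it, then snap over it and the force falls, until the rigid seat. Seated, the barrel slides along y against 2 to 6 N of friction, more if also pressed down. Press with 35 N at most
- tip_guard: aluminium housing 29 mm thick on the stand, y = 104 to 142 mm, all on the axis of the seated barrel. Origin: centre of its mouth; +y into it. A cup 20 mm thick, bore 10 mm, sticks out: its rim is 2 to 22 mm before the mouth, as the last user clamped it; this is not measured. The shoulder pushes the rim in 2.5 mm against a weak spring (0.6 N) to a firm stop. Never push it with more than 12 N
- vial_1: small glass vial with black cap, 23 mm in diameter and 58 mm tall, standing; origin under its middle; to be left alone
- vial_2: small glass vial with red cap, 23 mm in diameter and 58 mm tall, standing; origin under its middle; to be left alone
- matrix_lump: brown fossil lump, 57 x 70 x 40 mm, origin under its middle; to be left alone

How it is judged:
By the outcome, as a careful person would: the job done as asked, in the order asked, and still so for the second after the job is handed in, with the robot touching nothing.
It also fails if it takes over 61 s, if anything falls off the work surface, if the arm or the gripper's body presses on something with over 40 N, if the wrist force passes 120 N, or if a joint passes its speed limit or range.

### The arm

A 6-joint arm with a two-finger parallel gripper is mounted at the origin on a cart in front of the work surface, level with it; the furniture and walls round the work are solid. World frame = base frame: x ahead of the robot, y to its left, z up, the work surface at z = 0. Lengths are in mm, angles in rad, forces in N, time in s.
With the tool pointing down it reaches from about 350 to 775 mm from the base axis. Payload 7.3 kg.
Tool frame: the origin (TCP) lies at the very end of the fingers, on their centre line; the grasp point (between the pads) lies 19 mm behind it; z points along the fingers, y is the line along which they close (so a half turn about z gives the same grasp; the last joint's range is limited). The gripper opens to 92 mm and grips with 3 to 60 N. Pads are 19 mm wide; open, the fingers measure 130 mm over their backs; the gripper's body (75 mm by 190 mm) begins 47 mm behind the grasp point.
Start: joints at [-1.362, 0.342, 1.524, -0, 1.275, -0.146], TCP at [182.41, -492.313, 226.741] pointing down, gripper open.
Joint ranges: [-2.53, 2.53], [-0.77, 2.02], [0.04, 2.7], [-1, 4.14], [0.28, 2.66], [-3.11, 3.11]. Speed limits (rad/s): [2.57, 2.57, 3.14, 3.14, 3.14, 3.14].

### API

Orientations are given as [roll, pitch, yaw] about the fixed x, y, z axes, in that order (R = Rz(yaw) Ry(pitch) Rx(roll)).
In Python, from plant import get_obs, vision, workorder gives the robot as it stands.
- The arm moves only by the shell command python3 -m pendant 'ROWS' [OPENING]. ROWS is a JSON object of lists of equal length, an entry for each row: "dp": the shift along the tool's x, y, z in m, a list of three; "rotation": the turn, a rotation vector about the tool's x, y, z in rad, a list of three. A call has 1 to 8 rows; each row is the pose to reach, as a shift and turn from the pose commanded when the call began, along the tool's axes at that moment; what a row does not reach only later rows make up. A row lasts 1/8 s, in which the tool goes at most 62.5 mm and 10.7 degrees, less where a joint would pass 70% of its speed; a pose out of reach is approached as far as the arm can. A call with a gripper value outside its range is refused whole. OPENING is the finger opening in m, from 0 to 0.0918, set as the call begins (- or left out, the last holds). The fingers move at their own pace and stop on an object; the grip force is fixed at half the most. Time passes only in rows, so rows that repeat a pose let the fingers close. It gives the time, the measured TCP pose, the force, the opening and the grip force at its end, in the units of the state.
- get_obs(): the state, without advancing time (a new reading comes with each control period).
- vision.capture(name): name is "scene" or "top" or "wrist"; returns a dict with "pixels" (420x560x3 uint8, red, green, blue), "vfov" (degrees; the focal length in pixels is half the picture's height over the tangent of half this angle, whatever the lens; pixels are square), "cx", "cy" (the principal point, pixels), "pose" (4x4, takes a point from camera to world coordinates); the wrist camera has in their place "T_tool_cam" (4x4, takes a point from camera to tool coordinates, whose origin is the TCP and whose axes are the flange's). Camera axes: x right, y up, looking along -z (the intrinsics and any distortion apply to the point x, -y, -z); pixel columns grow to the right and rows downward; lengths in mm; the calibration is good to about 2 mm. A picture is of the moment at which its call begins: read the wrist's pose just before it. There is no depth.
- workorder.close_job(): hands the job in; it is judged then, once.
The state is a dict: "time": time; "joint_positions": joint angles; "dq": joint speeds; "tau": joint torques, N m; "tool_pos": TCP position; "tcp_rot": TCP orientation; "contact_force": force on the tool from outside, world axes, zero at the start; "moment": the same for the moment, N m; "grip_width": finger opening in mm; "finger_force": force on a finger pad.
Only numpy, scipy, OpenCV 4.12 (cv2) and the standard library are available. Lean on these libraries where they do the work, as an engineer would, in place of code of your own. Each camera call takes 0.05 s, during which the arm holds its last target. There are 200 camera calls.

## Working session

There is one attempt and no reset: what is moved stays moved. The work goes in short steps, Python scripts to look and compute and a shell command to move; the robot and the scene stay as the last step left them, time stands still between calls to the robot, and variables do not carry over. Pictures are saved under pics/ and viewed, at most 10 in all, crops included, and the job is handed in when it is done.

```bash
mkdir -p pics; ls; python3 - <<'E'
from plant import get_obs, vision, workorder
import cv2
print(get_obs())
for n in ["scene","top"]:
    c=vision.capture(n); print(n,{k:v for k,v in c.items() if k!="pixels"})
    cv2.imwrite(f"pics/{n}1.png",c["pixels"][:,:,::-1])
E
```

```text
pics
{'time': 0.0, 'joint_positions': array([-1.36202577e+00,  3.42692109e-01,  1.52503250e+00,  2.21153851e-05,
        1.27543138e+00, -1.45987136e-01]), 'dq': array([ 7.38818397e-04,  6.33176226e-05,  1.74122358e-03, -5.41598684e-04,
        9.95424373e-04, -2.09303339e-04]), 'tau': array([ 1.38332409e-03, -4.31236446e+01, -2.44214112e+01,  7.18524749e-02,
        5.59692469e-02, -1.51735298e-04]), 'tool_pos': array([ 182.31036655, -491.87667734,  226.05546688]), 'tcp_rot': array([-3.14004902e+00, -2.48340684e-04,  3.54751042e-01]), 'contact_force': array([-0.26685871,  0.1482742 , -0.17829002]), 'moment': array([ 0.02654276, -0.0304686 ,  0.02050756]), 'finger_force': 0.0, 'grip_width': 91.72250911033747}
scene {'vfov': 57.33733677265576, 'cx': 274.6293332117412, 'cy': 205.4368663062837, 'pose': array([[-8.66602098e-01,  2.85409252e-01, -4.09319389e-01,
         1.68935815e+02],
       [-4.98991386e-01, -4.90891311e-01,  7.14166170e-01,
         6.13469893e+02],
       [ 2.89830092e-03,  8.23144750e-01,  5.67824198e-01,
         5.35508641e+02],
       [ 0.00000000e+00,  0.00000000e+00,  0.00000000e+00,
         1.00000000e+00]])}
top {'vfov': 47.743209787448386, 'cx': 283.48289222429554, 'cy': 210.88454753135704, 'pose': array([[ 1.61750372e-03,  9.96229528e-01, -8.67416297e-02,
         4.31416803e+02],
       [-9.99995867e-01,  1.40522756e-03, -2.50822876e-03,
        -9.63553905e+00],
       [-2.37687983e-03,  8.67453283e-02,  9.96227684e-01,
         1.39614113e+03],
       [ 0.00000000e+00,  0.00000000e+00,  0.00000000e+00,
         1.00000000e+00]])}
```

View pics/top1.png

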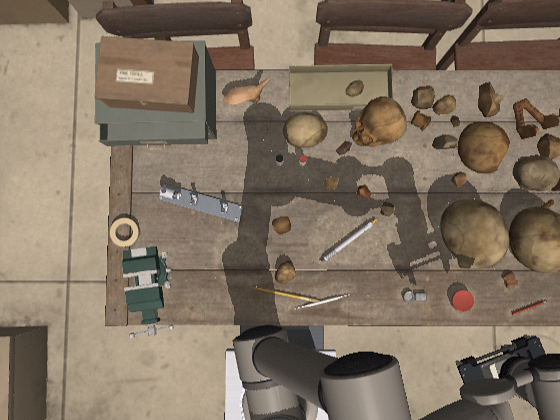

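View pics/scene1.png

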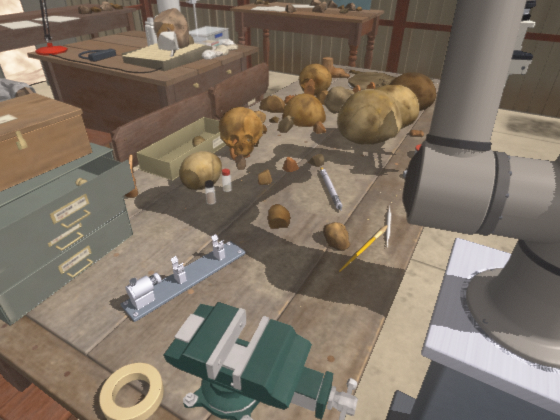

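Top view: the scribe runs from about (322,262) to (376,219). The stand runs from (160,190), the guard end, to (241,213). Next I zoom on both in each camera.

```bash
python3 - <<'E'
import cv2,numpy as np
t=cv2.imread("pics/top1.png");s=cv2.imread("pics/scene1.png")
r=lambda im,x,y,w,h:cv2.resize(im[y:y+h,x:x+w],(400,300),interpolation=cv2.INTER_CUBIC)
cv2.imwrite("pics/z1.png",np.vstack([np.hstack([r(t,150,165,100,75),r(t,310,205,80,60)]),np.hstack([r(s,115,220,140,105),r(s,300,160,64,48)])]))
E
```

```text
(no output)
```

View pics/z1.png

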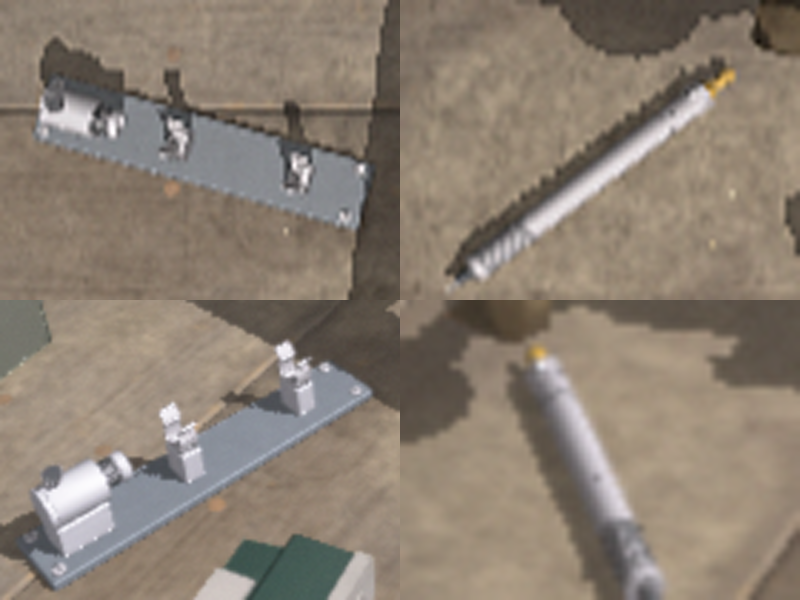

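Zoomed views: in top pixels, the scribe's shoulder is near (325,258.6) and its barrel rear near (369.4,225.6), so the nose points lower left. The rail corners are near (164.5,183.8), (242.8,205), (239.2,222) and (159.5,199.5), with the guard at the left end.

```bash
cat > h.py <<'E'
import numpy as np,cv2
from scipy.spatial.transform import Rotation as R
from plant import get_obs, vision
def pix2w(c,uv,z,pose=None):
    P=c["pose"] if pose is None else pose
    f=210/np.tan(np.radians(c["vfov"])/2)
    d=P[:3,:3]@np.array([(uv[0]-c["cx"])/f,-(uv[1]-c["cy"])/f,-1.])
    return P[:3,3]+d*(z-P[2,3])/d[2]
def w2pix(c,p,pose=None):
    P=c["pose"] if pose is None else pose
    f=210/np.tan(np.radians(c["vfov"])/2)
    q=P[:3,:3].T@(np.asarray(p,float)-P[:3,3])
    return np.array([c["cx"]+f*q[0]/-q[2],c["cy"]-f*q[1]/-q[2]])
def toolT(o):
    T=np.eye(4);T[:3,:3]=R.from_euler('xyz',o["tcp_rot"]).as_matrix();T[:3,3]=o["tool_pos"];return T
def wrist(name):
    o=get_obs();c=vision.capture("wrist");c["pose"]=toolT(o)@c["T_tool_cam"]
    cv2.imwrite(f"pics/{name}.png",c["pixels"][:,:,::-1]);return o,c
def delta(p,yaw,roll=np.pi):
    "dp (m) and rotvec in current tool axes to TCP p, pointing down with tool yaw"
    T=toolT(get_obs());Rt=R.from_euler('xyz',[np.pi,0,yaw]).as_matrix()
    return (T[:3,:3].T@(np.asarray(p)-T[:3,3])/1000).round(4), R.from_matrix(T[:3,:3].T@Rt).as_rotvec().round(3)
E
python3 - <<'E'
from h import *
c=vision.capture("top"); print(c.keys())
a=pix2w(c,(325,258.6),8);b=pix2w(c,(369.4,225.6),8);print("sh",a,"tail",b,np.linalg.norm(a-b))
k=[pix2w(c,p,8) for p in [(164.5,183.8),(242.8,205),(239.2,222),(159.5,199.5)]]
print(np.array(k).round(),[np.linalg.norm(k[i]-k[i-1]).round() for i in range(4)])
ax=(k[0]+k[3]-k[1]-k[2]);ax/=np.linalg.norm(ax); print("stand yaw dir",ax, "origin",sum(k)/4-30*ax)
sc=a-b;ang=np.arctan2(sc[1],sc[0]);print("scribe ang",ang,"stand ang",np.arctan2(ax[1],ax[0]))
s=vision.capture("scene")
print("scene check",w2pix(s,a),w2pix(s,b),[w2pix(s,q).round() for q in k])
w=vision.capture("wrist");print({k:v for k,v in w.items() if k!="pixels"})
mid=(a+b)/2
# tool y perpendicular to scribe: tool x along scribe (either sense)
for yaw in(ang,ang+np.pi):
    yaw=(yaw+np.pi)%(2*np.pi)-np.pi;print(yaw,delta([mid[0],mid[1],220],yaw))
E
```

```text
dict_keys(['pixels', 'vfov', 'cx', 'cy', 'pose'])
sh [ 413.06101495 -127.19372756    8.        ] tail [ 509.3987419 -257.7097355    8.       ] 162.22017741908377
[[632. 345.   8.]
 [569. 114.   8.]
 [519. 124.   8.]
 [585. 359.   8.]] [np.float64(49.0), np.float64(240.0), np.float64(51.0), np.float64(244.0)]
stand yaw dir [0.26539954 0.96413852 0.        ] origin [568.62720482 206.42573345   8.        ]
scribe ang 2.2066569849522217 stand ang 1.3021780284676423
scene check [339.36962114 205.83195294] [324.63060563 172.63879836] [array([123., 302.]), array([228., 240.]), array([245., 251.]), array([136., 318.])]
{'vfov': 61.828371207276916, 'cx': 283.69903681294863, 'cy': 207.52992037244067, 'T_tool_cam': array([[-1.01299139e-03,  9.69489974e-01,  2.45128871e-01,
         6.63815094e+01],
       [ 9.99999125e-01,  7.73396594e-04,  1.07368120e-03,
         6.89738263e-01],
       [ 8.51341329e-04,  2.45129744e-01, -9.69489909e-01,
        -1.58639179e+02],
       [ 0.00000000e+00,  0.00000000e+00,  0.00000000e+00,
         1.00000000e+00]])}
2.2066569849522217 (array([ 0.3656, -0.1842,  0.0066]), array([-0.000e+00, -1.000e-03, -1.852e+00]))
-0.9349356686375714 (array([ 0.3656, -0.1842,  0.0066]), array([-1.00e-03,  0.00e+00,  1.29e+00]))
```

```bash
python3 -m pendant '{"dp":[[0.0457,-0.023,0.005],[0.0914,-0.046,0.01],[0.1371,-0.069,0.02],[0.1828,-0.092,0.03],[0.2285,-0.115,0.04],[0.2742,-0.138,0.05],[0.32,-0.161,0.055],[0.3656,-0.1842,0.06]],"rotation":[[0,0,-0.185],[0,0,-0.37],[0,0,-0.555],[0,0,-0.74],[0,0,-0.925],[0,0,-1.11],[0,0,-1.295],[0,0,-1.48]]}' 0.0918
python3 -m pendant '{"dp":[[0,0,0],[0,0,0],[0,0,0],[0,0,0]],"rotation":[[0,0,-0.18],[0,0,-0.372],[0,0,-0.372],[0,0,-0.372]]}'
python3 - <<'E'
from h import *
o,c=wrist("w1");print(o["tool_pos"],o["tcp_rot"],o["time"])
E
```

```text
time: 1.25
tool_pos: [462.2, -191.2, 166.5]
tcp_rot: [3.142, 0.0, 1.841]
contact_force: [-0.0, -1.3, -0.7]
grip_width: 91.7
finger_force: 0.0
time: 1.75
tool_pos: [461.2, -192.7, 166.7]
tcp_rot: [-3.142, -0.0, 2.203]
contact_force: [-0.1, 0.1, -0.4]
grip_width: 92.2
finger_force: 0.0
[ 461.15944648 -192.68019205  166.69361248] [-3.14156280e+00 -1.54364244e-05  2.20293888e+00] 1.75
```

View pics/w1.png

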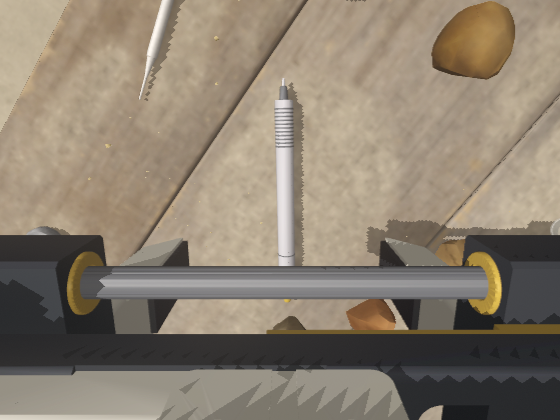

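The scribe lies under the gripper. Its shoulder is at about (284.5,100), the tip at (283,79), and the barrel's centre line passes (286,250). I fit its sides next.

```bash
python3 - <<'E'
from h import *
im=cv2.imread("pics/w1.png").astype(int)
c=vision.capture("wrist");o=get_obs();c["pose"]=toolT(o)@c["T_tool_cam"]
b=im.sum(2)
for r in (160,180,200,220,240): print(r,(b[r,268:304]//3).tolist())
for r in range(92,108): print(r,b[r,280:290].mean()//3, end=' ')
a=pix2w(c,(284.5,100),8);d=pix2w(c,(286,240),8)
v=a-d;ang=np.arctan2(v[1],v[0]);print("\n",a,d,ang, "mid",a-80*v/np.linalg.norm(v), "ring",np.linalg.norm(pix2w(c,(286,256),16)-a))
E
```

```text
160 [163, 164, 164, 165, 165, 166, 168, 165, 191, 212, 220, 224, 226, 229, 229, 228, 225, 218, 210, 202, 192, 183, 167, 147, 131, 118, 122, 123, 122, 120, 119, 117, 117, 116, 119, 164]
180 [162, 162, 162, 164, 167, 169, 171, 172, 177, 208, 218, 224, 226, 228, 230, 228, 224, 218, 211, 203, 193, 184, 169, 150, 133, 117, 114, 113, 113, 115, 117, 118, 119, 118, 162, 168]
200 [176, 177, 178, 178, 177, 177, 176, 178, 176, 199, 216, 223, 226, 228, 230, 229, 225, 220, 212, 203, 194, 186, 172, 154, 138, 122, 116, 117, 117, 117, 119, 120, 120, 119, 120, 168]
220 [159, 160, 161, 163, 165, 167, 167, 166, 163, 176, 211, 221, 224, 227, 230, 229, 224, 221, 213, 204, 194, 185, 175, 158, 135, 123, 109, 105, 104, 104, 103, 106, 108, 111, 114, 159]
240 [161, 164, 167, 168, 168, 167, 167, 166, 164, 162, 200, 217, 223, 226, 228, 227, 223, 219, 214, 204, 194, 185, 175, 160, 142, 126, 109, 106, 107, 110, 112, 113, 115, 116, 118, 165]
92 120.0 93 120.0 94 119.0 95 119.0 96 119.0 97 119.0 98 119.0 99 135.0 100 211.0 101 212.0 102 213.0 103 213.0 104 213.0 105 213.0 106 213.0 107 201.0 
 [ 414.55215234 -126.86431928    8.        ] [ 491.47169053 -229.31147555    8.        ] 2.214823054768471 mid [ 462.58578534 -190.83908072    8.        ] ring 141.43950041109892
```

```bash
python3 - <<'E'
from h import *
o=get_obs();c=vision.capture("wrist");c["pose"]=toolT(o)@c["T_tool_cam"]
a=pix2w(c,(283.3,99.5),8);d=pix2w(c,(286.4,240),8)
v=(a-d)/np.linalg.norm(a-d);ang=np.arctan2(v[1],v[0]);g=a-57*v
print(a,ang,g,delta([g[0],g[1],3],ang))
E
```

```text
[ 413.46859973 -127.14487105    8.        ] 2.2258454127217586 [ 448.19289542 -172.34689854    8.        ] (array([0.0241, 0.0016, 0.1638]), array([ 0.   ,  0.   , -0.021]))
```

```bash
python3 -m pendant '{"dp":[[0.012,0.001,0.05],[0.0241,0.0016,0.1],[0.0241,0.0016,0.13],[0.0241,0.0016,0.15],[0.0241,0.0016,0.163],[0.0241,0.0016,0.163]],"rotation":[[0,0,-0.02],[0,0,-0.021],[0,0,-0.021],[0,0,-0.021],[0,0,-0.021],[0,0,-0.021]]}'
python3 -m pendant '{"dp":[[0,0,0],[0,0,0],[0,0,0],[0,0,0],[0,0,0],[0,0,0],[0,0,0]],"rotation":[[0,0,0],[0,0,0],[0,0,0],[0,0,0],[0,0,0],[0,0,0],[0,0,0]]}' 0.005
```

```text
time: 2.65
tool_pos: [447.9, -172.2, 3.2]
tcp_rot: [-3.141, -0.001, 2.227]
contact_force: [-0.2, 0.3, 0.3]
grip_width: 91.5
finger_force: 0.0
time: 3.52
tool_pos: [448.2, -172.2, 3.7]
tcp_rot: [-3.142, 0.0, 2.228]
contact_force: [0.4, 0.8, 0.9]
grip_width: 26.5
finger_force: 0.0
```

```bash
python3 -m pendant '{"dp":[[0,0,0],[0,0,0],[0,0,0],[0,0,0]],"rotation":[[0,0,0],[0,0,0],[0,0,0],[0,0,0]]}'
python3 -m pendant '{"dp":[[0,0,-0.01],[0,0,-0.04],[0,0,-0.09],[0,0,-0.147],[0,0,-0.147]],"rotation":[[0,0,0],[0,0,0],[0,0,0],[0,0,0],[0,0,0]]}'
python3 - <<'E'
from h import *
p=[568.6,206.4];u=np.array([.2654,.9641])
g=np.array(p)-60*u
print(delta([*g,200],1.302))
E
```

```text
time: 4.03
tool_pos: [448.2, -172.2, 3.7]
tcp_rot: [-3.142, -0.0, 2.228]
contact_force: [0.1, 0.7, -0.0]
grip_width: 15.2
finger_force: 30.0
time: 4.65
tool_pos: [450.5, -173.5, 155.4]
tcp_rot: [3.138, 0.009, 2.228]
contact_force: [-0.4, 0.2, -1.5]
grip_width: 14.9
finger_force: 30.0
(array([ 0.1921,  0.2778, -0.0454]), array([0.008, 0.007, 0.926]))
```

```bash
python3 - <<'E'
from h import *
print(delta([511,222.3,190],1.302))
E
```

```text
(array([ 0.2761,  0.2898, -0.0361]), array([0.008, 0.007, 0.926]))
```

```bash
python3 -m pendant '{"dp":[[0.02,0.02,-0.03],[0.06,0.06,-0.035],[0.1,0.1,-0.036],[0.14,0.14,-0.036],[0.18,0.18,-0.036],[0.22,0.22,-0.036],[0.25,0.26,-0.036],[0.276,0.29,-0.036]],"rotation":[[0,0,0.08],[0,0,0.2],[0,0,0.35],[0,0,0.5],[0,0,0.65],[0,0,0.78],[0,0,0.88],[0,0,0.926]]}'
python3 -m pendant '{"dp":[[0,0,0],[0,0,0],[0,0,0]],"rotation":[[0,0,0],[0,0,0],[0,0,0]]}'
python3 - <<'E'
from h import *
o,c=wrist("w2");print(o["tool_pos"],o["tcp_rot"],o["time"],o["contact_force"])
np.savez("w2.npz",pose=c["pose"])
E
```

```text
time: 5.65
tool_pos: [508.8, 225.4, 185.5]
tcp_rot: [-3.14, 0.001, 1.301]
contact_force: [0.8, -0.7, -1.7]
grip_width: 14.8
finger_force: 30.0
time: 6.02
tool_pos: [509.0, 222.3, 186.4]
tcp_rot: [-3.141, 0.001, 1.301]
contact_force: [0.1, -0.1, -0.1]
grip_width: 15.0
finger_force: 30.0
[509.0256137  222.28065689 186.42162722] [-3.14096817e+00  7.20723115e-04  1.30073056e+00] 6.025 [ 0.05236594 -0.13366836 -0.05771437]
```

View pics/w2.png

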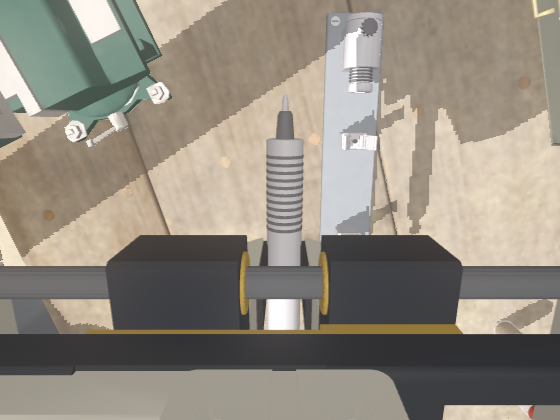

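The guard shows at about (362,45), with its cup ending near row 92. The front clip is at (359,142), and the rail edges run from (328,13) to (321,235) and from (382,13) to (372,235). The held scribe's shoulder is at (285,140). I magnify the stand next.

```bash
python3 - <<'E'
import cv2,numpy as np
im=cv2.imread("pics/w2.png")
a=cv2.resize(im[5:165,310:400],(337,600),interpolation=cv2.INTER_CUBIC) # x3.75
b=cv2.resize(im[90:250,255:345],(337,600),interpolation=cv2.INTER_CUBIC)
cv2.imwrite("pics/z2.png",np.hstack([a,b]))
E
```

```text
(no output)
```

View pics/z2.png

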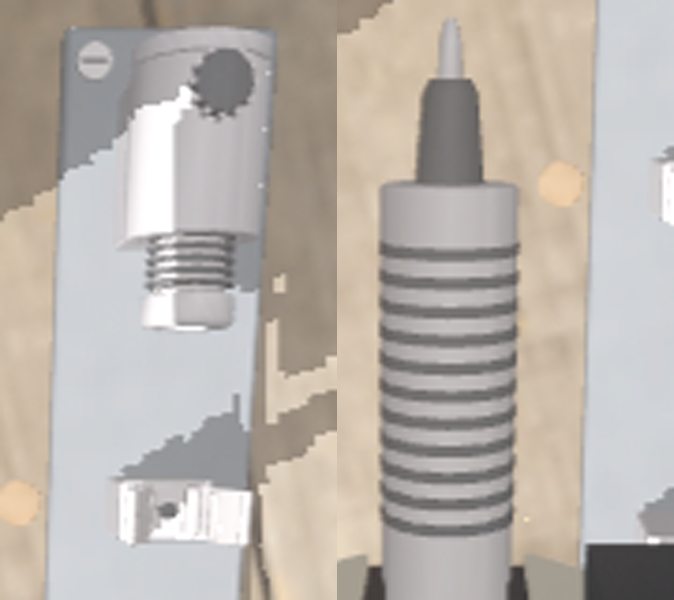

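```bash
cat > fit.py <<'E'
from h import *
from scipy.optimize import least_squares
o=get_obs();c=vision.capture("wrist");c["pose"]=np.load("w2.npz")["pose"];T=c["pose"]@np.linalg.inv(c["T_tool_cam"])
S=lambda x,y:(310+x/3.75-.4,5+y/3.75-.4)
obs=[((-25,155,8),S(63,30)),((25,155,8),S(275,33)),((-14.5,104,42),S(118,240)),((14.5,104,42),S(258,236)),((0,110,42),S(189,215)),((0,46,55),S(185,512))]
edge=[S(47,590),(320.3-.4,247.3-.4)]
def W(q,p): 
    cs,sn=np.cos(q[2]),np.sin(q[2]);return np.array([q[0]+sn*p[0]+cs*p[1],q[1]-cs*p[0]+sn*p[1],p[2]])
def res(q):
    r=[w2pix(c,W(q,p))-np.array(m) for p,m in obs]
    e=[]
    for m in edge:
        w=pix2w(c,m,8)[:2]-q[:2]; e.append((np.sin(q[2])*w[0]-np.cos(q[2])*w[1]+25)/.95)
    return np.r_[np.ravel(r),e]
s=least_squares(res,[568.6,206.4,1.302],loss="soft_l1",x_scale=[1,1,.01]);q=s.x
if __name__=="__main__":
    print("stand",q);print(res(q).round(1))
    B=lambda x,y:(255+(x-337)/3.75-.4,90+y/3.75-.4)
    a=pix2w(c,B(448.5,186),191);b=pix2w(c,B(447.5,540),191)
    print("shoulder tool",(np.linalg.inv(T)@[*a,1])[:3],"barrel tool",(np.linalg.inv(T)@[*b,1])[:3])
    f=W(q,(0,0,42));print("scribe ang",np.arctan2(*(a-b)[1::-1]))
    for m in [S(187,328),S(187,290)]: print("cup rim row -> stand y",((pix2w(c,m,42)-f)[:2]@[np.cos(q[2]),np.sin(q[2])]))
    np.save("stand.npy",q)
E
python3 fit.py
```

```text
stand [569.4338076  206.21719092   1.3010515 ]
[-0.6 -0.7  0.4 -1.6  0.7  0.5 -0.8  1.5  0.1 -0.8  0.4  1.6  0.2  0.1]
shoulder tool [57.0851847   1.235271   -4.62000394] barrel tool [14.23888765  1.08775177 -4.58904701]
scribe ang 1.2972874892394413
cup rim row -> stand y 86.23864165428391
cup rim row -> stand y 94.12324631433725
```

```bash
python3 - <<'E'
from h import *
print(delta([568.2,206.55,67],1.301))
E
```

```text
(array([0.0005, 0.061 , 0.1197]), array([-0.   ,  0.   , -0.001]))
```

```bash
python3 -m pendant '{"dp":[[0,0.03,0],[0.0005,0.061,0],[0.0005,0.061,0.04],[0.0005,0.061,0.08],[0.0005,0.061,0.105],[0.0005,0.061,0.119],[0.0005,0.061,0.119],[0.0005,0.061,0.119]],"rotation":[[0,0,0],[0,0,0],[0,0,0],[0,0,0],[0,0,0],[0,0,0],[0,0,0],[0,0,0]]}'
python3 - <<'E'
from h import *
o,c=wrist("w3");print(o["tool_pos"],o["tcp_rot"])
np.savez("w3.npz",pose=c["pose"])
q=np.load("stand.npy")
im=cv2.imread("pics/w3.png")
cv2.imwrite("pics/z3.png",cv2.resize(im[0:240,180:400],(550,600),interpolation=cv2.INTER_CUBIC)) #x2.5
E
```

```text
time: 7.12
tool_pos: [569.1, 207.7, 69.0]
tcp_rot: [3.14, -0.001, 1.302]
contact_force: [-0.2, 0.3, -0.9]
grip_width: 14.7
finger_force: 30.0
[569.07549642 207.74262452  68.9664505 ] [ 3.13956710e+00 -9.74225291e-04  1.30163973e+00]
```

View pics/z3.png

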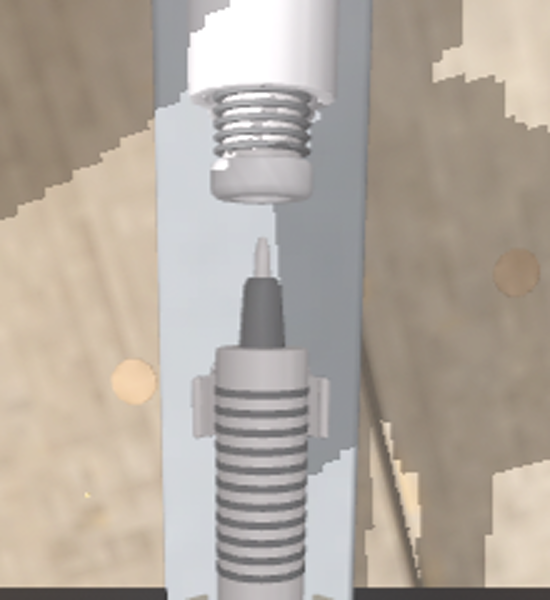

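The scribe (centre column about 261.5 in the zoom) is in line with the clip lips (260.5) and the cup (260.5). The tip is short of the cup. Now I lower it, then press in small steps.

```bash
python3 -m pendant '{"dp":[[-0.0015,0,0.008],[-0.0015,0,0.016],[-0.0015,0,0.019],[-0.0015,0,0.019]],"rotation":[[0,0,0],[0,0,0],[0,0,0],[0,0,0]]}'
python3 -m pendant '{"dp":[[0,0,0.002],[0,0,0.003],[0,0,0.003]],"rotation":[[0,0,0],[0,0,0],[0,0,0]]}'
python3 -m pendant '{"dp":[[0,0,0.001],[0,0,0.002],[0,0,0.002]],"rotation":[[0,0,0],[0,0,0],[0,0,0]]}'
```

```text
time: 7.68
tool_pos: [568.2, 206.2, 48.6]
tcp_rot: [3.141, 0.0, 1.302]
contact_force: [1.1, -0.4, -0.6]
grip_width: 15.0
finger_force: 30.0
time: 8.05
tool_pos: [568.6, 206.4, 47.1]
tcp_rot: [3.139, -0.001, 1.302]
contact_force: [0.1, -0.9, 8.9]
grip_width: 15.0
finger_force: 30.0
time: 8.43
tool_pos: [568.8, 206.5, 46.0]
tcp_rot: [3.139, -0.001, 1.302]
contact_force: [-1.3, -0.8, 13.3]
grip_width: 14.9
finger_force: 30.0
```

```bash
python3 -m pendant '{"dp":[[0,0,0.001],[0,0,0.002],[0,0,0.002]],"rotation":[[0,0,0],[0,0,0],[0,0,0]]}'
python3 -m pendant '{"dp":[[0,0,0.001],[0,0,0.002],[0,0,0.002]],"rotation":[[0,0,0],[0,0,0],[0,0,0]]}'
```

```text
time: 8.8
tool_pos: [568.9, 206.7, 44.2]
tcp_rot: [3.138, -0.002, 1.302]
contact_force: [-1.2, -1.2, 13.8]
grip_width: 15.0
finger_force: 30.0
time: 9.18
tool_pos: [568.7, 206.7, 40.9]
tcp_rot: [3.139, -0.002, 1.302]
contact_force: [0.9, 1.2, 6.4]
grip_width: 15.0
finger_force: 30.0
```

```bash
python3 -m pendant '{"dp":[[0,0,0.001],[0,0,0.001]],"rotation":[[0,0,0],[0,0,0]]}'
```

```text
time: 9.43
tool_pos: [568.7, 206.8, 39.5]
tcp_rot: [3.14, -0.002, 1.302]
contact_force: [2.3, 2.2, 4.4]
grip_width: 15.2
finger_force: 30.0
```

```bash
python3 -m pendant '{"dp":[[0,0,0.0007],[0,0,0.0014],[0,0,0.0014]],"rotation":[[0,0,0],[0,0,0],[0,0,0]]}'
```

```text
time: 9.8
tool_pos: [568.5, 206.5, 37.5]
tcp_rot: [3.14, -0.001, 1.302]
contact_force: [3.4, 2.9, 3.7]
grip_width: 15.3
finger_force: 30.0
```

```bash
python3 -m pendant '{"dp":[[0,0,0.0008],[0,0,0.0008]],"rotation":[[0,0,0],[0,0,0]]}'
```

```text
time: 10.05
tool_pos: [568.6, 206.6, 37.4]
tcp_rot: [3.14, -0.001, 1.302]
contact_force: [3.1, 2.5, 8.7]
grip_width: 14.7
finger_force: 30.0
```

```bash
python3 -m pendant '{"dp":[[0,0,0.0008],[0,0,0.0015],[0,0,0.0015]],"rotation":[[0,0,0],[0,0,0],[0,0,0]]}'
```

```text
time: 10.42
tool_pos: [568.6, 206.6, 37.2]
tcp_rot: [3.139, -0.001, 1.302]
contact_force: [-0.6, 2.4, 17.7]
grip_width: 15.1
finger_force: 30.0
```

```bash
python3 -m pendant '{"dp":[[0,0,-0.0015],[0,0,-0.0028],[0,0,-0.0028]],"rotation":[[0,0,0],[0,0,0],[0,0,0]]}'
python3 -m pendant '{"dp":[[0,0,0],[0,0,0],[0,0,0],[0,0,0],[0,0,0],[0,0,0],[0,0,0],[0,0,0]],"rotation":[[0,0,0],[0,0,0],[0,0,0],[0,0,0],[0,0,0],[0,0,0],[0,0,0],[0,0,0]]}' 0.05
python3 - <<'E'
from h import *
o,c=wrist("w4");print(o["tool_pos"],o["contact_force"])
im=cv2.imread("pics/w4.png")
cv2.imwrite("pics/z4.png",cv2.resize(im[0:400,100:460],(540,600),interpolation=cv2.INTER_CUBIC)) #x1.5
E
```

```text
time: 10.8
tool_pos: [568.3, 206.2, 37.6]
tcp_rot: [3.141, -0.0, 1.302]
contact_force: [5.3, 2.2, 2.6]
grip_width: 15.1
finger_force: 30.0
time: 11.8
tool_pos: [567.8, 206.2, 37.8]
tcp_rot: [3.142, 0.0, 1.302]
contact_force: [-0.8, -0.7, -0.9]
grip_width: 50.1
finger_force: 0.0
[567.83443599 206.22620828  37.80969344] [-0.76328191 -0.68960498 -0.89186074]
```

View pics/z4.png

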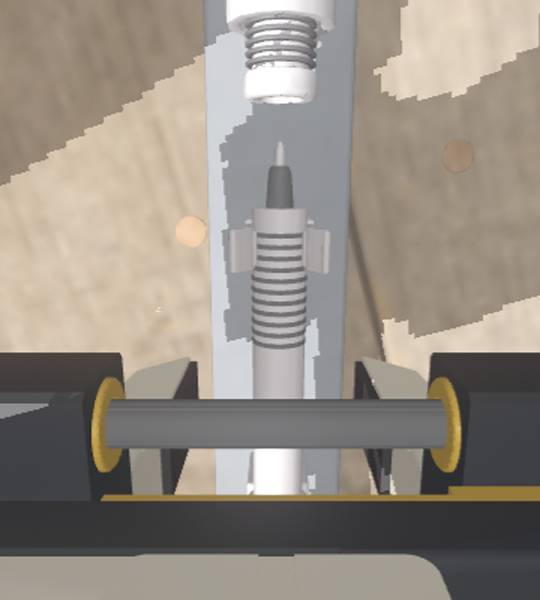

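Both front lips are closed round the barrel. The shoulder is at (280,208) in the crop and the cup rim at about (280,99). The barrel stands free between the open fingers.

```bash
python3 - <<'E'
from h import *
o=get_obs();c=vision.capture("wrist");c["pose"]=toolT(o)@c["T_tool_cam"]
f=lambda u,v:(100+u/1.5,v/1.5)
T=np.linalg.inv(c["pose"]@np.linalg.inv(c["T_tool_cam"]))
for n,p,z in [("sh",f(280,209),42),("rim sides",f(280,97),42),("rim bottom",f(280,103),34),("mouth",f(280,27),42)]:
    print(n,(T@[*pix2w(c,p,z),1])[:3].round(1))
E
python3 -m pendant '{"dp":[[-0.009,0.0006,0],[-0.018,0.0006,0],[-0.018,0.0006,0.004],[-0.018,0.0006,0.008],[-0.018,0.0006,0.008]],"rotation":[[0,0,0],[0,0,0],[0,0,0],[0,0,0],[0,0,0]]}'
python3 -m pendant '{"dp":[[0,0,0],[0,0,0],[0,0,0],[0,0,0],[0,0,0],[0,0,0],[0,0,0],[0,0,0]],"rotation":[[0,0,0],[0,0,0],[0,0,0],[0,0,0],[0,0,0],[0,0,0],[0,0,0],[0,0,0]]}' 0.005
```

```text
sh [57.   2.2 -4.2]
rim sides [87.2  2.2 -4.2]
rim bottom [86.7  2.3  3.8]
mouth [104.7   2.2  -4.2]
time: 12.52
tool_pos: [563.3, 188.8, 29.2]
tcp_rot: [-3.141, 0.0, 1.302]
contact_force: [0.0, -0.7, 0.4]
grip_width: 50.3
finger_force: 0.0
time: 13.52
tool_pos: [563.7, 188.8, 29.8]
tcp_rot: [3.141, -0.0, 1.302]
contact_force: [-0.4, -0.3, -0.6]
grip_width: 14.9
finger_force: 30.0
```

```bash
python3 -m pendant '{"dp":[[0.003,0,0],[0.006,0,0],[0.009,0,0],[0.012,0,0],[0.015,0,0],[0.018,0,0],[0.021,0,0],[0.024,0,0]],"rotation":[[0,0,0],[0,0,0],[0,0,0],[0,0,0],[0,0,0],[0,0,0],[0,0,0],[0,0,0]]}'
```

```text
time: 14.52
tool_pos: [570.2, 212.0, 29.8]
tcp_rot: [3.141, 0.0, 1.302]
contact_force: [-0.6, -2.4, 1.5]
grip_width: 15.3
finger_force: 30.0
```

```bash
python3 -m pendant '{"dp":[[0.001,0,0],[0.002,0,0],[0.003,0,0],[0.004,0,0]],"rotation":[[0,0,0],[0,0,0],[0,0,0],[0,0,0]]}'
```

```text
time: 15.02
tool_pos: [571.2, 215.7, 29.8]
tcp_rot: [3.141, 0.0, 1.302]
contact_force: [0.2, -1.8, 2.1]
grip_width: 15.1
finger_force: 30.0
```

```bash
python3 -m pendant '{"dp":[[0.0005,0,0],[0.001,0,0],[0.0015,0,0],[0.002,0,0]],"rotation":[[0,0,0],[0,0,0],[0,0,0],[0,0,0]]}'
```

```text
time: 15.52
tool_pos: [571.7, 217.5, 29.8]
tcp_rot: [3.141, 0.0, 1.302]
contact_force: [0.9, -3.7, 2.0]
grip_width: 15.0
finger_force: 30.0
```

```bash
python3 -m pendant '{"dp":[[0.0005,0,0],[0.001,0,0]],"rotation":[[0,0,0],[0,0,0]]}'
```

```text
time: 15.78
tool_pos: [571.9, 218.6, 29.8]
tcp_rot: [3.141, 0.0, 1.302]
contact_force: [1.3, -4.2, 2.4]
grip_width: 14.8
finger_force: 30.0
```

```bash
python3 -m pendant '{"dp":[[0.0005,0,0],[0.001,0,0]],"rotation":[[0,0,0],[0,0,0]]}'
```

```text
time: 16.02
tool_pos: [572.1, 219.1, 29.8]
tcp_rot: [3.142, 0.001, 1.302]
contact_force: [1.0, -6.2, 3.3]
grip_width: 14.8
finger_force: 30.0
```

```bash
python3 -m pendant '{"dp":[[0.0003,0,0],[0.0005,0,0]],"rotation":[[0,0,0],[0,0,0]]}'
```

```text
time: 16.27
tool_pos: [572.1, 219.1, 29.8]
tcp_rot: [-3.141, 0.002, 1.302]
contact_force: [0.3, -8.0, 3.3]
grip_width: 15.0
finger_force: 30.0
```

```bash
python3 -m pendant '{"dp":[[0.0002,0,0],[0.0003,0,0],[0.0003,0,0]],"rotation":[[0,0,0],[0,0,0],[0,0,0]]}'
```

```text
time: 16.65
tool_pos: [572.1, 219.2, 29.8]
tcp_rot: [-3.141, 0.002, 1.302]
contact_force: [0.1, -9.6, 4.0]
grip_width: 15.1
finger_force: 30.0
```

```bash
python3 -m pendant '{"dp":[[-0.0005,0,0],[-0.001,0,0],[-0.001,0,0]],"rotation":[[0,0,0],[0,0,0],[0,0,0]]}'
python3 -m pendant '{"dp":[[0,0,0],[0,0,0],[0,0,0],[0,0,0],[0,0,0],[0,0,0],[0,0,0]],"rotation":[[0,0,0],[0,0,0],[0,0,0],[0,0,0],[0,0,0],[0,0,0],[0,0,0]]}' 0.05
python3 -m pendant '{"dp":[[0,0,-0.01],[0,0,-0.03],[0,0,-0.07],[0,0,-0.12],[0,0,-0.12],[0,0,-0.12]],"rotation":[[0,0,0],[0,0,0],[0,0,0],[0,0,0],[0,0,0],[0,0,0]]}'
python3 - <<'E'
from h import *
o,c=wrist("w5");print(o["tool_pos"])
np.savez("w5.npz",pose=c["pose"])
im=cv2.imread("pics/w5.png")
cv2.imwrite("pics/z5.png",cv2.resize(im[40:280,190:370],(450,600),interpolation=cv2.INTER_CUBIC)) #x2.5
E
```

```text
time: 17.02
tool_pos: [572.1, 219.1, 29.8]
tcp_rot: [3.141, 0.0, 1.302]
contact_force: [1.0, -5.5, 2.8]
grip_width: 14.5
finger_force: 30.0
time: 17.9
tool_pos: [572.1, 219.4, 29.8]
tcp_rot: [3.142, 0.0, 1.302]
contact_force: [-0.1, 0.1, -0.6]
grip_width: 49.9
finger_force: 0.0
time: 18.65
tool_pos: [571.8, 219.3, 149.9]
tcp_rot: [3.142, 0.0, 1.302]
contact_force: [0.5, -0.1, -1.2]
grip_width: 50.0
finger_force: 0.0
[571.77620363 219.30151716 149.90524297]
```

View pics/z5.png

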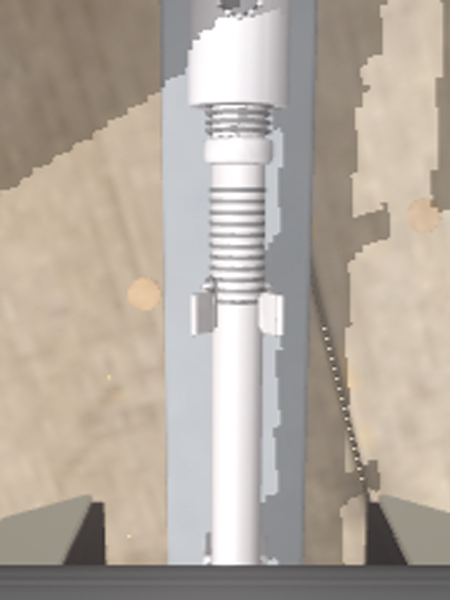

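```bash
python3 - <<'E'
from h import *
c=vision.capture("wrist");c["pose"]=np.load("w5.npz")["pose"]
T=np.linalg.inv(c["pose"]@np.linalg.inv(c["T_tool_cam"]))
im=cv2.imread("pics/w5.png").sum(2)//3
for col in (273,275,278,292,295,297): print(col,im[76:112,col].tolist())
for r in (106,158,160,164): print(r,(T@[*pix2w(c,(286,40+r/2.5),42),1])[0])
im=cv2.imread("pics/w4.png").sum(2)//3
for col in (266,268,270,302,305): print(col,im[10:75,col].tolist())
E
```

```text
273 [255, 255, 255, 255, 255, 176, 122, 166, 163, 142, 147, 202, 149, 130, 185, 170, 147, 147, 201, 214, 236, 242, 242, 244, 245, 247, 247, 244, 236, 198, 202, 202, 202, 202, 201, 202]
275 [255, 255, 255, 255, 255, 170, 167, 224, 153, 139, 223, 190, 156, 183, 227, 171, 155, 223, 228, 216, 245, 249, 253, 254, 254, 254, 255, 254, 242, 183, 227, 228, 228, 229, 228, 228]
278 [255, 255, 255, 255, 250, 153, 246, 233, 167, 174, 251, 188, 174, 218, 252, 166, 150, 252, 171, 231, 255, 255, 255, 255, 255, 255, 255, 255, 246, 202, 246, 247, 247, 247, 247, 246]
292 [225, 224, 224, 224, 220, 152, 171, 177, 132, 136, 188, 157, 136, 153, 187, 128, 124, 185, 187, 205, 223, 223, 222, 221, 219, 216, 215, 218, 211, 167, 202, 202, 202, 202, 201, 201]
295 [211, 211, 210, 210, 210, 159, 121, 145, 116, 109, 134, 137, 116, 118, 141, 121, 115, 128, 142, 168, 191, 191, 189, 188, 187, 186, 186, 188, 186, 166, 148, 147, 147, 147, 147, 145]
297 [202, 202, 201, 200, 201, 161, 105, 126, 148, 102, 141, 194, 126, 100, 168, 169, 105, 140, 198, 188, 168, 167, 166, 164, 163, 160, 161, 160, 158, 168, 201, 202, 202, 201, 
[... 1045 characters left out ...]
, 187, 170, 154, 154, 154, 153, 153, 154]
302 [174, 140, 136, 125, 122, 175, 186, 146, 137, 135, 123, 125, 172, 184, 145, 136, 133, 122, 123, 180, 181, 143, 134, 130, 118, 119, 167, 166, 131, 135, 129, 116, 151, 169, 169, 182, 217, 222, 223, 223, 221, 221, 220, 219, 218, 217, 217, 216, 216, 218, 219, 215, 212, 205, 188, 185, 201, 198, 178, 153, 152, 151, 151, 151, 151]
305 [187, 142, 129, 125, 121, 124, 139, 159, 133, 127, 122, 119, 123, 143, 154, 130, 125, 121, 118, 103, 133, 151, 122, 125, 119, 114, 106, 131, 142, 120, 121, 116, 98, 109, 138, 148, 188, 203, 203, 203, 201, 199, 200, 199, 199, 199, 198, 197, 197, 198, 199, 197, 188, 191, 183, 185, 184, 184, 151, 151, 151, 151, 151, 150, 151]
```

The shoulder sits against the cup and the nose is inside. The rim is now about 14.7 mm before the mouth, against 17.5 mm earlier, so it moved about 2.7 mm as required. One last look, at the rear clip.

```bash
python3 -m pendant '{"dp":[[-0.04,0,-0.02],[-0.09,0,-0.04],[-0.13,0,-0.04],[-0.13,0,-0.04],[-0.13,0,-0.04]],"rotation":[[0,0,0],[0,0,0],[0,0,0],[0,0,0],[0,0,0]]}'
python3 - <<'E'
from h import *
o,c=wrist("w6")
s=vision.capture("scene")["pixels"][:,:,::-1]
im=cv2.imread("pics/w6.png")
cv2.imwrite("pics/z6.png",np.hstack([cv2.resize(im[40:280,200:360],(400,600),interpolation=cv2.INTER_CUBIC),cv2.resize(s[215:320,120:190+0],(400,600),interpolation=cv2.INTER_CUBIC) if 0 else np.vstack([cv2.resize(s[220:325,115:255],(400,300),interpolation=cv2.INTER_CUBIC),cv2.resize(s[225:270,190:250],(400,300),interpolation=cv2.INTER_CUBIC)])]))
E
```

```text
time: 19.38
tool_pos: [537.4, 94.4, 189.0]
tcp_rot: [-3.14, 0.0, 1.301]
contact_force: [-0.3, 0.4, 0.9]
grip_width: 50.4
finger_force: 0.0
```

View pics/z6.png

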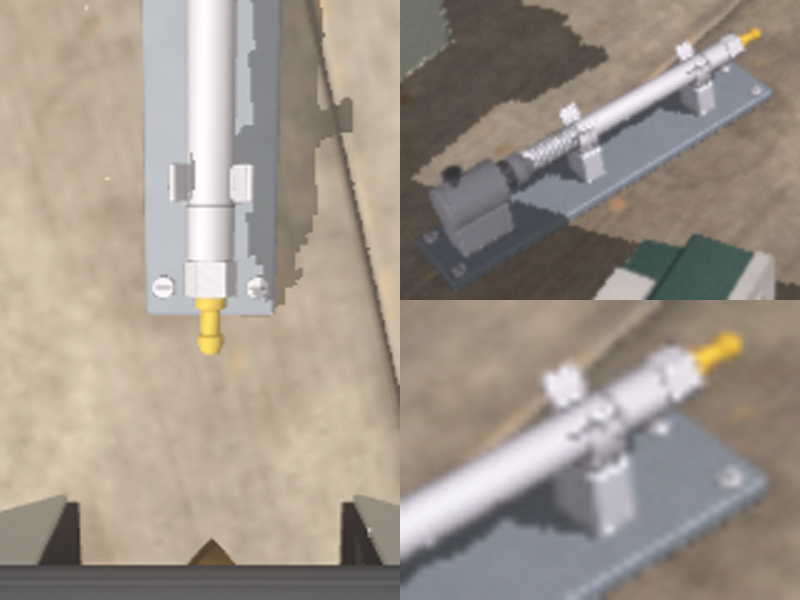

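Both clips are closed over the barrel, the scribe lies level and the gripper is clear of everything.

```bash
python3 -c "
from plant import workorder
print(workorder.close_job())"
```

```text
the job is handed in; nothing more can be done
None
```

The air scribe is parked: both clips snapped round the barrel (peak press reading about 18 N), the cup is pushed to its firm stop (peak slide reading about 10 N, friction included), the gripper is clear, and the job was handed in at about 19.5 s.

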